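Shut down the light pad and rack the glass tiles

ROBOT

A 6-joint arm with a two-finger parallel gripper is mounted at the origin on the work surface. World frame = base frame: x ahead of the robot, y to its left, z up, the work surface at z = 0. Lengths are in mm, angles in rad, forces in N, time in s.
With the tool pointing down it reaches from about 300 to 775 mm from the base axis. Payload 14.6 kg.
Tool frame: the origin (TCP) lies between the finger pads; the fingertips stand 25 mm ahead of it and the grasp point (between the pads) lies 6 mm ahead of it; z points along the fingers, y is the line along which they close (so a half turn about z gives the same grasp; the last joint's range is limited). The gripper opens to 94 mm and grips with 3 to 60 N. Pads are 16 mm wide; open, the fingers measure 119 mm over their backs; the gripper's body (75 mm by 177 mm) begins 78 mm behind the grasp point.
Start: joints at [-1.33, 0.3, 1.521, -0, 1.321, -0.067], TCP at [166.623, -524.143, 230.446] pointing down, gripper open.
Joint ranges: [-3.03, 3.03], [-0.79, 2.21], [0.23, 2.52], [-1.04, 4.18], [0, 3.07], [-2.55, 2.55]. Speed limits (rad/s): [2.22, 2.22, 2.57, 3.14, 3.14, 3.14].

INTERFACE

Orientations are given as [roll, pitch, yaw] about the fixed x, y, z axes, in that order (R = Rz(yaw) Ry(pitch) Rx(roll)).
In Python, from cell import manip gives the robot as it stands. The module is installed in compiled form; this text tells all that it offers.
- The arm moves only by the tool step_arm, never from a script. Its argument "series" is one flat list of numbers, 5 for each row, row after row: the shift along the world's x, y, z in mm, then the turn about the world's z in rad, then the closure, from 0 (fully open) to 1 (shut). In form: [dx, dy, dz, spin, jaw, dx, dy, dz, spin, jaw, ...]. A call has 1 to 20 rows; each row shifts and turns the commanded pose from where the row before left it; what a row does not reach is not made up. A row lasts 1/8 s, in which the tool goes at most 62.5 mm and 10.7 degrees, less where a joint would pass 70% of its speed; a pose out of reach is approached as far as the arm can. A call is refused whole if a number of a shift passes 62.5 or a number of a turn 0.188, either way. A call with a gripper value outside its range is refused whole. The fingers move at their own pace and stop on an object; "squeeze" is the grip in N (left out, the last holds). Time passes only in rows, so rows that do not move let the fingers close. It gives the time, the measured TCP pose, the force, the opening and the grip force at its end, in the units of the state.
- manip.read_state(): the state, without advancing time (a new reading comes with each control period).
- manip.camera(name): name is "side" or "top"; returns (picture, depth): 420x560x3 uint8, blue, green, red; 420x560 float32, mm along the optical axis (not along the pixel's ray), 0 where there is no reading.
- manip.camera_info(name): a dict with "fovy" (degrees; the focal length in pixels is half the picture's height over the tangent of half this angle, whatever the lens; pixels are square), "cx", "cy" (the principal point, pixels), "eye" and "orientation" of the camera in the world. Camera axes: x right, y down, z forward; pixel columns grow to the right and rows downward; lengths in mm; the calibration is good to about 2 mm. A picture is of the moment at which its call begins. camera_info takes no time and is no camera call.
- manip.sign_off(): hands the job in; it is judged then, once.
The state is a dict: "clock": time; "joints": joint angles; "qd": joint speeds; "effort": joint torques, N m; "eef_pos": TCP position; "eef_rot": TCP orientation; "wrist_force": force on the tool from outside, world axes, zero at the start; "moment": the same for the moment, N m; "finger_gap": finger opening in mm; "finger_force": force on a finger pad.
Only numpy, scipy, OpenCV 4.12 (cv2) and the standard library are available. Lean on these libraries where they do the work, as an engineer would, in place of code of your own. Each camera call takes 0.05 s, during which the arm holds its last target. There are 200 camera calls.

TASK

Make the light pad safe first: pull the red isolating plug out of the supply box and put it in the blue tray. Then clear every glass tile off the light pad onto the sloping rack, in one neat pile, one flat on another in any order, each with its long side running up the slope and its short edge right against the backstop. Leave the tin, the jar and the roller where they are.

Things in the scene. Friction and masses are not known exactly. Their poses are not given: they have to be found in the camera images.
- ruby_center (a point): deep red cast-glass tile, 76 x 48 x 8 mm, 73 g; point at its centre; x along its 76 mm length, y along its 48 mm width, z through its thickness. It starts lying flat on the light pad; may be absent
- cobalt_center (a point): dark blue cast-glass tile, 76 x 48 x 8 mm, 73 g; point at its centre; x along its 76 mm length, y along its 48 mm width, z through its thickness. It starts lying flat on the light pad; may be absent
- emerald_center (a point): dark green cast-glass tile, 76 x 48 x 8 mm, 73 g; point at its centre; x along its 76 mm length, y along its 48 mm width, z through its thickness. It starts lying flat on the light pad; may be absent
- amber_center (a point): orange-yellow cast-glass tile, 76 x 48 x 8 mm, 73 g; point at its centre; x along its 76 mm length, y along its 48 mm width, z through its thickness. It starts lying flat on the light pad; may be absent
- violet_center (a point): purple cast-glass tile, 76 x 48 x 8 mm, 73 g; point at its centre; x along its 76 mm length, y along its 48 mm width, z through its thickness. It starts lying flat on the light pad; may be absent
- turquoise_center (a point): light blue-green cast-glass tile, 76 x 48 x 8 mm, 73 g; point at its centre; x along its 76 mm length, y along its 48 mm width, z through its thickness. It starts lying flat on the light pad; may be absent
- lightbox: light pad, grey frame with a white flat top, 280 (x) x 380 (y) x 30 mm high, fixed; origin at the centre of its underside, z up; its top is 30 mm above the origin
- rack_board: plywood shelf sloping 0.38 rad, fixed. Origin on its surface, mid-foot of the dark backstop at its low end; x up the slope (roughly away from the robot), y across, z square out of the surface. Surface: x 0 to 144 mm, y +-55 mm. Backstop: plane x = 0, 80 mm wide, 59 mm high along z; other sides open. A tile touching it has its centre at x = 38 mm. Glass does not slide down by itself
- plug_grip (a point): red isolating plug, 80 g; point at the centre of its grip, a block 20 (x) x 44 (y) x 34 (z) mm; z points out of the socket (up at the start). Its brass blade, 21 mm wide, reaches 43 mm below this point, 26 mm of it in the socket. Sprung detents hold it: pull straight up with 10 to 20 N; it is free after 20 mm and out of the hole after 26 mm
- supply: black supply box, 80 x 80 x 45 mm, fixed, with the plug's socket in the middle of its top; origin at the centre of its underside, z up
- tray: blue open parts tray, 120 (x) x 130 (y) mm outside, walls 4 mm thick and 24 mm high, floor about 4 mm thick, fixed; origin at the centre of its underside, z up
- tin: copper-coloured tin (bystander), 68 mm across, 60 mm high; origin at the centre of its underside
- pigment: white jar of pigment (bystander), 76 mm across, 75 mm high; origin at the centre of its underside
- brayer: hand roller with a red handle (bystander), about 155 mm long and 32 mm high; origin under the middle of its roller, handle towards its -x
There are look-alikes about, which are no part of the job. Leave any purple or yellow look-alike of the part that bears rack_board alone.

How it is judged (in metres and radians):
On the way:
1. the plug is out and let go in the tray, before any tile is on the rack (x of plug_grip in the frame of tray between -0.062 and 0.062 m and y of plug_grip in the frame of tray between -0.067 and 0.067 m and height (world z) of plug_grip below 0.055 m and contact force between the fingers and plug below 0.1 N and distance between each of ruby_center, cobalt_center, emerald_center, amber_center, violet_center, turquoise_center and rack_board above 0.12 m), for 0.2 s.
At the end, for the whole second after the job is handed in: Every tile present lies in one pile flat on the sloping shelf (0.10 rad), long side up the slope (0.12 rad), its centre 30 to 43 mm from the backstop (38 = touching), within 15 mm of the middle line and 60 mm of the surface; the plug is in the tray; all let go and at rest (x of ruby_center in the frame of rack_board between 0.03 and 0.043 m and y of ruby_center in the frame of rack_board between -0.015 and 0.015 m and z of ruby_center in the frame of rack_board between 0 and 0.06 m and angle between the x axis of each of ruby_center, cobalt_center, emerald_center, amber_center, violet_center, turquoise_center and the x axis of rack_board, either way round below 0.12 rad and angle between the z axis of each of ruby_center, cobalt_center, emerald_center, amber_center, violet_center, turquoise_center and the z axis of rack_board, either way round below 0.1 rad and linear speed of each of ruby, cobalt, emerald, amber, violet, turquoise, plug below 0.02 m/s and x of cobalt_center in the frame of rack_board between 0.03 and 0.043 m and y of cobalt_center in the frame of rack_board between -0.015 and 0.015 m and z of cobalt_center in the frame of rack_board between 0 and 0.06 m and x of emerald_center in the frame of rack_board between 0.03 and 0.043 m and y of emerald_center in the frame of rack_board between -0.015 and 0.015 m and z of emerald_center in the frame of rack_board between 0 and 0.06 m and x of amber_center in the frame of rack_board between 0.03 and 0.043 m and y of amber_center in the frame of rack_board between -0.015 and 0.015 m and z of amber_center in the frame of rack_board between 0 and 0.06 m and x of violet_center in the frame of rack_board between 0.03 and 0.043 m and y of violet_center in the frame of rack_board between -0.015 and 0.015 m and z of violet_center in the frame of rack_board between 0 and 0.06 m and x of turquoise_center in the frame of rack_board between 0.03 and 0.043 m and y of turquoise_center in the frame of rack_board between -0.015 and 0.015 m and z of turquoise_center in the frame of rack_board between 0 and 0.06 m and x of plug_grip in the frame of tray between -0.062 and 0.062 m and y of plug_grip in the frame of tray between -0.067 and 0.067 m and height (world z) of plug_grip below 0.055 m and contact force between the fingers and plug below 0.1 N).
It fails at once if the tin is shoved more than 30 mm (distance of tin from where it was at the start of the episode above 0.03 m).
It fails at once if the jar is shoved more than 30 mm (distance of pigment from where it was at the start of the episode above 0.03 m).
It fails at once if the roller is shoved more than 30 mm (distance of brayer from where it was at the start of the episode above 0.03 m).
Of ruby, cobalt, emerald, amber, violet, turquoise only 4 to 6 are there at a start; the rules pass over those that are not, and their reading is None.
At some moment in a run one of ruby, cobalt, emerald, amber, violet, turquoise may be knocked a few centimetres aside while the robot is not near it.
Once in a run the grip may slacken for a moment while it holds something.
It also fails if it takes over 210 s, if anything falls off the work surface, if the arm or the gripper's body presses on something with over 40 N, if the wrist force passes 120 N, or if a joint passes its speed limit or range.

## Working session

There is one attempt and no reset: what is moved stays moved. The work goes in short steps, Python scripts to look and compute and a tool call to move; the robot and the scene stay as the last step left them, time stands still between calls to the robot, and variables do not carry over. Pictures are saved under pics/ and viewed, at most 14 in all, crops included, and the job is handed in when it is done.

Besides the shell and the picture viewer there is one more tool, called after "Request:" by a JSON object that holds its "op" and its "data", one argument or row to a line. step_arm: Moves the arm, as the interface text tells. Its arguments: {"type":"object","properties":{"series":{"type":"array"},"squeeze":{"type":"number"}},"required":["series"]}

```bash
mkdir -p pics
cat > h.py <<'E'
import numpy as np, cv2
from cell import manip
from scipy.spatial.transform import Rotation as R
def info(n):
    i=manip.camera_info(n); return i
def Rm(o):
    o=np.array(o,float)
    return o if o.shape==(3,3) else R.from_euler('xyz',o).as_matrix()
def cloud(n,depth):
    i=info(n); f=210/np.tan(np.radians(i['fovy'])/2)
    v,u=np.mgrid[0:420,0:560]
    P=np.stack([(u-i['cx'])/f*depth,(v-i['cy'])/f*depth,depth],-1)
    return P@Rm(i['orientation']).T+np.array(i['eye'])
def ray(n,uv,z):
    i=info(n); f=210/np.tan(np.radians(i['fovy'])/2)
    uv=np.atleast_2d(uv); d=np.c_[(uv[:,0]-i['cx'])/f,(uv[:,1]-i['cy'])/f,np.ones(len(uv))]@Rm(i['orientation']).T
    e=np.array(i['eye']); return e+d*((z-e[2])/d[:,2])[:,None]
E
python3 - <<'E'
from h import *
for n in('side','top'):
    print(info(n)); p,d=manip.camera(n); np.savez(f'{n}0.npz',p=p,d=d); cv2.imwrite(f'pics/{n}0.png',p)
print(manip.read_state())
E
```

```text
{'fovy': 57.13806187064992, 'cx': 283.8595659104669, 'cy': 208.4844741188848, 'eye': array([243.90457216, 726.91739914, 817.49083291]), 'orientation': array([-2.39373856, -0.01549931, -2.67800989])}
{'fovy': 45.92128611180314, 'cx': 277.1108983749174, 'cy': 207.1729887154072, 'eye': array([ 339.49803699,   91.86809279, 1305.26951963]), 'orientation': array([-2.96331017,  0.00654653, -1.57973239])}
{'clock': 0.1, 'joints': array([-1.32956536e+00,  3.00429917e-01,  1.52148023e+00,  2.22553291e-05,
        1.32066501e+00, -6.66027243e-02]), 'qd': array([ 0.00018694, -0.00064953, -0.00087614, -0.0008448 , -0.00152985,
       -0.0006748 ]), 'effort': array([-4.77322756e-04, -5.32644296e+01, -3.53283691e+01,  7.09266728e-02,
        2.35086889e-02, -6.12290251e-05]), 'eef_pos': array([ 166.60353629, -523.96463494,  229.95156185]), 'eef_rot': array([-3.14061377e+00, -8.68979985e-05,  3.07828132e-01]), 'wrist_force': array([-0.57056234, -0.66384701, -0.66833557]), 'moment': array([0.01388918, 0.01510996, 0.0194283 ]), 'finger_force': 0.0, 'finger_gap': 94.13419650596477}
```

View pics/top0.png

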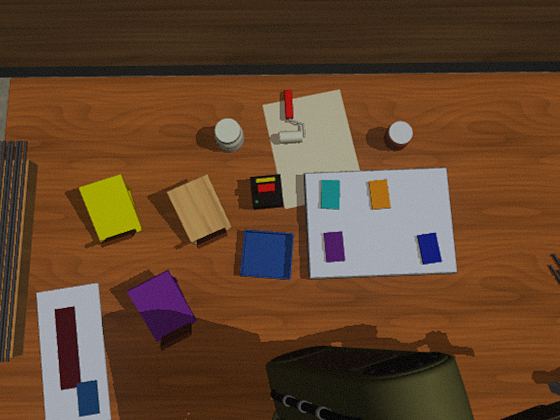

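View pics/side0.png

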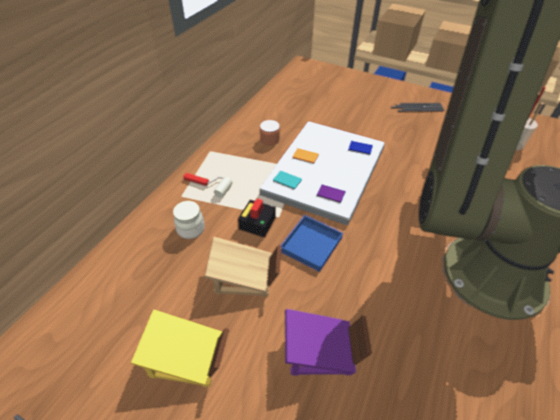

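```bash
cat > m.py <<'E'
from h import *
HS={'turq':((80,80,60),(98,255,255)),'amber':((10,120,100),(22,255,255)),'violet':((135,80,40),(160,255,255)),'cobalt':((112,120,40),(128,255,255)),'ruby':((170,80,30),(180,255,255)),'emerald':((50,80,20),(78,255,255))}
def tiles(p,d,n='top',box=None):
    hsv=cv2.cvtColor(p,cv2.COLOR_BGR2HSV); C=cloud(n,d)
    for k,(lo,hi) in HS.items():
        m=cv2.inRange(hsv,lo,hi)
        for c in cv2.findContours(m,0,2)[0]:
            if not 150<cv2.contourArea(c)<1500: continue
            r=cv2.minAreaRect(c); u,v=map(int,r[0])
            z=C[v-3:v+4,u-3:u+4,2]; z=np.median(z)
            q=ray(n,cv2.boxPoints(r),38 if box is None else z); ce=q.mean(0)
            e=[q[1]-q[0],q[2]-q[1]]; L=[np.linalg.norm(x) for x in e]; a=e[int(np.argmax(L))]
            print(k,np.round(r[0]),'z',round(float(z),1),'c',ce.round(1),'LxW',np.round(sorted(L),1),'yaw',round(float(np.mod(np.arctan2(a[1],a[0])+1.57,3.1416)-1.57),3))
E
python3 - <<'E'
from m import *
z=np.load('top0.npz'); p,d=z['p'],z['d']; tiles(p,d)
C=cloud('top',d)
for nm,(u,v) in dict(pad=(380,220),table=(300,330),plugred=(266,187),supply=(275,180),trayfl=(267,254),jar=(228,130),tin=(400,130),rackC=(198,208),rtop=(188,185),rlow=(208,232),back=(214,236)).items():
    print(nm,np.median(C[v-2:v+3,u-2:u+3].reshape(-1,3),0).round(1))
S=np.load('side0.npz');
big=np.hstack([cv2.resize(p[155:285,155:300],None,fx=4,fy=4,interpolation=cv2.INTER_CUBIC)])
cv2.imwrite('pics/c1.png',big)
cv2.imwrite('pics/c2.png',cv2.resize(S['p'][190:310,190:350],None,fx=5,fy=5,interpolation=cv2.INTER_CUBIC))
E
```

```text
turq [330. 194.] z 39.5 c [601.6 -40.1  38. ] LxW [47.2 74.6] yaw -0.031
amber [112. 385.] z 1.1 c [131.1 506.1  38. ] LxW [ 20.1 162.3] yaw 0.145
violet [334. 246.] z 38.8 c [465. -46.  38.] LxW [47.4 75.2] yaw 0.067
cobalt [429. 248.] z 38.2 c [ 458.2 -288.6   38. ] LxW [48.2 76.2] yaw 0.149
ruby [ 67. 348.] z 10.4 c [220.2 621.5  38. ] LxW [ 49.7 196. ] yaw 0.146
pad [ 532.7 -168.9   30.9]
table [254.7  42.6   1.2]
plugred [612.5 125.6  78.9]
supply [638.3 103.   46.2]
trayfl [449.6 126.    4.7]
jar [767.1 223.5  75.7]
tin [ 765.8 -225.7   61.5]
rackC [563.2 300.   63.2]
rtop [618.7 322.5  85.5]
rlow [504.8 277.2  36.7]
back [489.6 256.2  75.3]
```

View pics/c1.png

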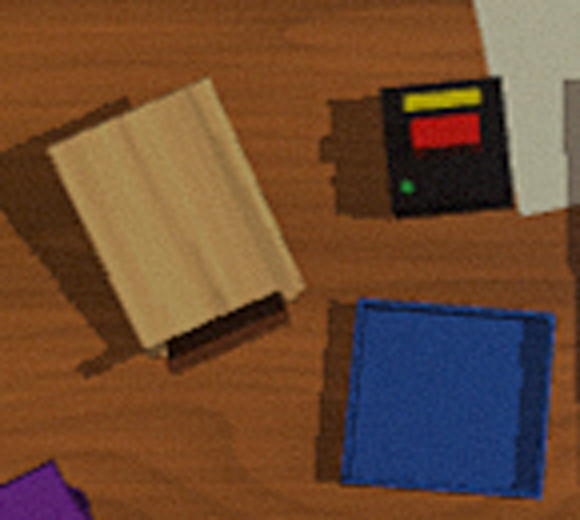

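View pics/c2.png

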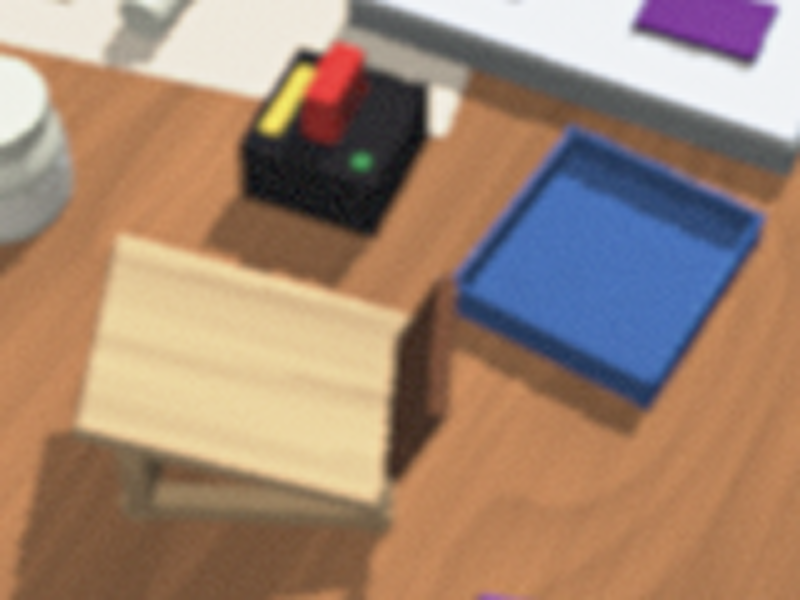

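Run:
```python
from m import *
z=np.load('top0.npz'); p,d=z['p'],z['d']; hsv=cv2.cvtColor(p,cv2.COLOR_BGR2HSV)
C=cloud('top',d)
print('amber hsv',hsv[194,379], 'ply',hsv[208,198],hsv[200,185])
for n in('top','side'):
    z=np.load(n+'0.npz'); p,d=z['p'],z['d']; hsv=cv2.cvtColor(p,cv2.COLOR_BGR2HSV); C=cloud(n,d)
    m=np.zeros((420,560),bool)
    if n=='top': m[165:255,160:240]=1
    else: m[230:300,195:285]=1
    P=C[m]; P=P[(P[:,2]>25)]
    rng=np.random.default_rng(0); best=None
    for _ in range(400):   # RANSAC plane
        a=P[rng.choice(len(P),3,0)]; nn=np.cross(a[1]-a[0],a[2]-a[0]); l=np.linalg.norm(nn)
        if l<500: continue
        nn/=l; nn*=np.sign(nn[2])
        if not .85<nn[2]<.97: continue
        k=abs((P-a[0])@nn)<2
        if best is None or k.sum()>best.sum(): best=k
    Q=P[best]; c=Q.mean(0); nn=np.linalg.svd(Q-c,full_matrices=0)[2][2]; nn*=np.sign(nn[2])
    x=np.array([0,0,1])-nn*nn[2]; x/=np.linalg.norm(x); y=np.cross(nn,x)
    s=(Q-c)@x; t=(Q-c)@y
    print(n,'slope',np.arccos(nn[2]),'yaw',np.arctan2(x[1],x[0]),'N',len(Q))
    q=cv2.minAreaRect(np.c_[s,t].astype(np.float32)); print('rect',q)
    print('s pct',np.percentile(s,[.3,1,99,99.7]).round(1),'t',np.percentile(t,[.3,1,99,99.7]).round(1))
    # s extents within central band
    k=abs(t)<25; print('central s',np.percentile(s[k],[.3,1,99,99.7]).round(1),'c',c.round(1))
    O=c+x*(np.percentile(s,99.5)-144)+y*np.percentile(t,[.5,99.5]).mean(); print('O',O.round(1))
# plug, tray
z=np.load('top0.npz'); p,d=z['p'],z['d']; hsv=cv2.cvtColor(p,cv2.COLOR_BGR2HSV)
def rect(lo,hi,roi,zz):
    m=cv2.inRange(hsv,lo,hi); k=np.zeros_like(m); k[roi]=255; m&=k
    m=cv2.morphologyEx(m,cv2.MORPH_OPEN,np.ones((3,3)))
    c=max(cv2.findContours(m,0,2)[0],key=cv2.contourArea); q=ray('top',cv2.boxPoints(cv2.minAreaRect(c)),zz)
    e=q[1]-q[0];f=q[2]-q[1]; print(q.mean(0).round(1),np.linalg.norm(e).round(1),np.arctan2(e[1],e[0]).round(3),np.linalg.norm(f).round(1))
rect((0,150,100),(6,255,255),np.s_[170:215,245:290],79)
rect((105,120,50),(125,255,255),np.s_[220:290,230:300],22)
rect((0,0,0),(180,255,50),np.s_[165:215,245:290],45)
rect((15,120,100),(32,255,255),np.s_[170:220,360:400],38)
```

```text
amber hsv [ 17 212 172] ply [ 17 134 162] [ 18 134 166]
top slope 0.38613976021585955 yaw 0.45269027765464137 N 1396
rect ((-2.237152099609375, -0.050540924072265625), (110.04106903076172, 150.91554260253906), 88.19163513183594)
s pct [-74.9 -72.4  71.4  73. ] t [-56.1 -54.2  54.6  56.4]
central s [-71.1 -70.3  71.3  73. ] c [561.7 297.3  61.3]
O [501.8 268.2  34.2]
side slope 0.3813801474446223 yaw 0.42214416128688204 N 2046
rect ((-4.469978332519531, -2.82940673828125), (112.66413879394531, 152.4864501953125), 89.86492156982422)
s pct [-76.  -72.5  70.5  71.6] t [-57.7 -57.1  52.2  52.9]
central s [-72.5 -71.1  70.4  71.6] c [563.4 302.2  60.2]
O [502.8 272.2  33.1]
[611.4 125.6  79. ] 40.6 -1.581 18.1
[448.  126.4  22. ] 119.0 -0.073 129.5
[608.2 126.3  45. ] 79.0 -1.484 85.5
[ 600.4 -167.5   38. ] 48.1 -1.446 75.5
```

Request:
{"op": "step_arm", "data": {
  "series": [22, 32, 0, -0.011, 0, 22, 32, 0, -0.011, 0, 22, 32, 0, -0.011, 0, 22, 32, 0, -0.011, 0, 22, 32, 0, -0.011, 0, 22, 32, 0, -0.011, 0, 22, 32, 0, -0.011, 0, 22, 32, 0, -0.011, 0, 22, 32, 0, -0.011, 0, 22, 32, 0, -0.011, 0, 22, 32, 0, -0.011, 0, 22, 32, 0, -0.011, 0, 22, 32, 0, -0.011, 0, 22, 32, 0, -0.011, 0, 22, 32, 0, -0.011, 0, 22, 32, 0, -0.011, 0, 22, 32, 0, -0.011, 0, 22, 32, 0, -0.011, 0, 22, 32, 0, -0.011, 0, 22, 32, 0, -0.011, 0],
  "squeeze": 50
}}

```text
clock: 2.6
eef_pos: [607.1, 117.0, 230.0]
eef_rot: [3.142, 0.001, 0.087]
wrist_force: [-0.5, 0.3, -0.1]
finger_gap: 94.3
finger_force: 0.0
```

Request:
{"op": "step_arm", "data": {
  "series": [0, 0, 0, 0, 0, 3, 7, -20, 0, 0, 0, 0, -30, 0, 0, 0, 0, -30, 0, 0, 0, 0, -30, 0, 0, 0, 0, -20, 0, 0, 0, 0, -15, 0, 0, 0, 0, -11, 0, 0, 0, 0, 0, 0, 0, 0, 0, 0, 0, 0.6, 0, 0, 0, 0, 0.6, 0, 0, 0, 0, 0.6, 0, 0, 0, 0, 0.6, 0, 0, 0, 0, 0.6, 0, 0, 0, 0, 0.6]
}}

```text
clock: 4.47
eef_pos: [609.6, 123.5, 74.7]
eef_rot: [-3.141, -0.0, 0.088]
wrist_force: [-1.0, 5.4, 1.9]
finger_gap: 43.6
finger_force: 50.0
```

Request:
{"op": "step_arm", "data": {
  "series": [0, 0, 3, 0, 0.7, 0, 0, 4, 0, 0.7, 0, 0, 4, 0, 0.7, 0, 0, 4, 0, 0.7, 0, 0, 5, 0, 0.7, 0, 0, 5, 0, 0.7, 0, 0, 5, 0, 0.7, 0, 0, 10, 0, 0.7, 0, 0, 15, 0, 0.7, 0, 0, 15, 0, 0.7, 0, 0, 0, 0, 0.7, 0, 0, 0, 0, 0.7]
}}

```text
clock: 5.98
eef_pos: [609.5, 122.8, 144.2]
eef_rot: [3.142, 0.0, 0.088]
wrist_force: [-0.2, 0.1, -0.9]
finger_gap: 43.3
finger_force: 50.0
```

Run:
```python
from m import *
p,d=manip.camera('side'); cv2.imwrite('pics/s1.png',p[100:330,150:450]); tiles(*manip.camera('top')); print(manip.read_state()['finger_gap'])
```

```text
turq [330. 194.] z 39.2 c [601.6 -40.1  38. ] LxW [47.2 74.6] yaw -0.031
amber [379. 194.] z 38.6 c [ 600.4 -167.5   38. ] LxW [48.3 75.6] yaw 0.084
violet [334. 246.] z 37.6 c [464.8 -46.   38. ] LxW [47.4 75.4] yaw 0.067
cobalt [429. 248.] z 39.2 c [ 458.2 -288.6   38. ] LxW [48.2 76.2] yaw 0.149
ruby [ 69. 373.] z 12.1 c [160.4 612.1  38. ] LxW [47.1 72.4] yaw 0.17
ruby [ 67. 349.] z 10.8 c [216.9 621.1  38. ] LxW [47.9 64.4] yaw 0.17
ruby [ 65. 322.] z 11.1 c [282.9 631.4  38. ] LxW [47.3 69.4] yaw 0.136
43.60644169506009
```

View pics/s1.png

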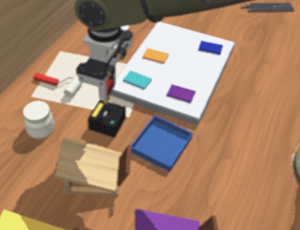

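Request:
{"op": "step_arm", "data": {
  "series": [-20, 0, 0, 0, 0.7, -30, 0, 0, 0, 0.7, -30, 0, 0, 0, 0.7, -30, 0, 0, 0, 0.7, -30, 0, 0, 0, 0.7, -21, 3, 0, 0, 0.7, 0, 0, -10, 0, 0.7, 0, 0, -20, 0, 0.7, 0, 0, -20, 0, 0.7, 0, 0, -20, 0, 0.7, 0, 0, -10, 0, 0.7, 0, 0, 0, 0, 0.7, 0, 0, 0, 0, 0.7]
}}

```text
clock: 7.7
eef_pos: [449.1, 125.9, 64.9]
eef_rot: [-3.142, -0.001, 0.088]
wrist_force: [-0.9, 0.4, -0.8]
finger_gap: 43.6
finger_force: 50.0
```

Request:
{"op": "step_arm", "data": {
  "series": [0, 0, -3, 0, 0.7, 0, 0, 0, 0, 0.45, 0, 0, 0, 0, 0, 0, 0, 0, 0, 0, 0, 0, 10, 0, 0, 0, 0, 20, 0, 0, 0, 0, 30, 0, 0, 0, 0, 30, 0, 0, 0, 0, 30, 0, 0, 0, -20, 30, 0, 0, 0, -30, 0, 0, 0, 0, -30, 0, 0, 0, 0, -30, 0, 0, 0, 0, -30, 0, 0, 0, 0, 0, 0, 0, 0]
}}

```text
clock: 9.57
eef_pos: [448.6, -15.4, 212.1]
eef_rot: [3.141, -0.001, 0.085]
wrist_force: [-0.3, 0.3, -0.5]
finger_gap: 94.2
finger_force: 0.0
```

Run:
```python
from m import *
p,d=manip.camera('side'); cv2.imwrite('pics/s2.png',cv2.resize(p[140:300,200:420],None,fx=2.5,fy=2.5)); tiles(*manip.camera('top'))
hsv=cv2.cvtColor(p,cv2.COLOR_BGR2HSV); m=cv2.inRange(hsv,(0,150,100),(6,255,255)); m[:, :230]=0; m[:200]=0
C=cloud('side',d)[m>0]; print(len(C), np.median(C,0), C.min(0),C.max(0))
```

```text
turq [330. 194.] z 38.2 c [601.6 -40.1  38. ] LxW [47.2 74.6] yaw -0.031
amber [379. 194.] z 38.0 c [ 600.4 -167.6   38. ] LxW [48.3 75.5] yaw 0.082
cobalt [429. 248.] z 38.7 c [ 458.2 -288.8   38. ] LxW [48.2 76.1] yaw 0.146
ruby [ 67. 348.] z 10.8 c [220.5 621.4  38. ] LxW [ 49.2 193.8] yaw 0.15
102 [449.30290695 138.87931788  62.1724749 ] [442.15169985 109.77343589  35.69308853] [458.63842577 151.4709698   66.11553644]
```

View pics/s2.png

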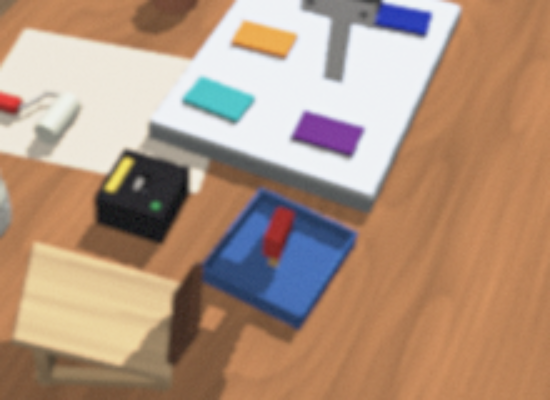

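Request:
{"op": "step_arm", "data": {
  "series": [8, -16, 0, -0.018, 0, 8, -15, -20, 0, 0, 0, 0, -30, 0, 0, 0, 0, -30, 0, 0, 0, 0, -30, 0, 0, 0, 0, -20, 0, 0, 0, 0, -15, 0, 0, 0, 0, -6, 0, 0, 0, 0, 0, 0, 0, 0, 0, 0, 0, 0],
  "squeeze": 8
}}

```text
clock: 10.92
eef_pos: [465.0, -45.2, 61.1]
eef_rot: [3.141, -0.001, 0.07]
wrist_force: [-0.0, 1.1, 0.8]
finger_gap: 94.1
finger_force: 0.0
```

Request:
{"op": "step_arm", "data": {
  "series": [0, 0, -4, 0, 0, 0, 0, 0, 0, 0.6, 0, 0, 0, 0, 0.6, 0, 0, 0, 0, 0.6, 0, 0, 0, 0, 0.6, 0, 0, 0, 0, 0.6, 0, 0, 0, 0, 0.6, 0, 0, 0, 0, 0.6],
  "squeeze": 10
}}

```text
clock: 11.92
eef_pos: [464.7, -45.2, 56.5]
eef_rot: [3.142, -0.0, 0.07]
wrist_force: [0.3, -0.1, 0.7]
finger_gap: 47.8
finger_force: 10.0
```

Request:
{"op": "step_arm", "data": {
  "series": [0, 0, 10, 0, 0.6, 0, 0, 25, 0, 0.6, 0, 0, 30, 0, 0.6, 0, 10, 28, 0, 0.6, 6, 27, 0, 0.03, 0.6, 6, 27, 0, 0.03, 0.6, 6, 27, 0, 0.03, 0.6, 6, 27, 0, 0.03, 0.6, 6, 27, 0, 0.03, 0.6, 6, 27, 0, 0.03, 0.6, 6, 27, 0, 0.03, 0.6, 6, 27, 0, 0.03, 0.6, 6, 27, 0, 0.03, 0.6, 6, 27, 0, 0.03, 0.6, 6, 27, 0, 0.03, 0.6, 9, 25, 0, 0.03, 0.6, 0, 0, 0, 0, 0.6, 0, 0, 0, 0, 0.6]
}}

```text
clock: 14.18
eef_pos: [539.4, 286.3, 149.6]
eef_rot: [3.142, 0.0, 0.429]
wrist_force: [0.7, -0.1, -0.6]
finger_gap: 47.8
finger_force: 10.0
```

Run:
```python
from m import *
s=manip.read_state(); print(s['eef_pos'],s['finger_gap'])
p,d=manip.camera('side'); cv2.imwrite('pics/s3.png',cv2.resize(p[140:310,150:370],None,fx=3,fy=3))
tiles(*manip.camera('top'))
```

```text
[539.39067968 286.30852304 149.6160686 ] 47.837510899974575
turq [330. 194.] z 39.9 c [601.6 -40.1  38. ] LxW [47.2 74.6] yaw -0.031
amber [ 15. 410.] z 0.9 c [ 75.3 738.9  38. ] LxW [43.9 73.3] yaw 1.563
amber [ 13. 251.] z 57.7 c [468.3 775.7  38. ] LxW [  5.  511.2] yaw -0.001
cobalt [429. 248.] z 39.1 c [ 458.2 -288.6   38. ] LxW [48.2 76.2] yaw 0.149
ruby [ 67. 348.] z 10.1 c [219.  621.5  38. ] LxW [ 49.1 190.8] yaw 0.139
```

View pics/s3.png

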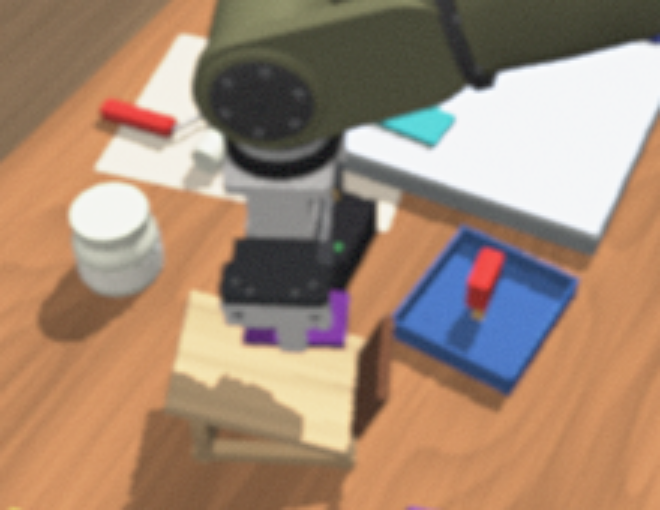

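Request:
{"op": "step_arm", "data": {
  "series": [0, 0, -20, 0, 0.6, 0, 0, -20, 0, 0.6, 0, 0, -12, 0, 0.6, 0, 0, -4, 0, 0.6, 0, 0, -3, 0, 0.6, 0, 0, -3, 0, 0.6, 0, 0, 0, 0, 0.6],
  "squeeze": 5
}}

```text
clock: 15.15
eef_pos: [539.7, 286.9, 87.6]
eef_rot: [-3.142, -0.0, 0.43]
wrist_force: [-0.4, -0.4, -0.8]
finger_gap: 48.1
finger_force: 5.0
```

Request:
{"op": "step_arm", "data": {
  "series": [0, 0, -2, 0, 0.6, 0, 0, -2, 0, 0.6, 0, 0, -2, 0, 0.6, 0, 0, 0, 0, 0.6]
}}

```text
clock: 15.65
eef_pos: [539.5, 286.9, 81.2]
eef_rot: [-3.142, 0.0, 0.43]
wrist_force: [-0.1, -0.6, -0.6]
finger_gap: 48.4
finger_force: 5.0
```

Request:
{"op": "step_arm", "data": {
  "series": [0, 0, -2, 0, 0.6, 0, 0, -1, 0, 0.6, 0, 0, 0, 0, 0.6]
}}

```text
clock: 16.02
eef_pos: [539.8, 286.9, 78.7]
eef_rot: [3.142, -0.0, 0.43]
wrist_force: [1.0, -0.1, 2.9]
finger_gap: 47.6
finger_force: 6.2
```

Run:
```python
from m import *
s=manip.read_state(); print(s['eef_pos'],s['wrist_force'])
p,d=manip.camera('side'); cv2.imwrite('pics/s4.png',cv2.resize(p[200:310,180:320],None,fx=5,fy=5))
```

```text
[539.77701783 286.9233256   78.68000781] [ 1.01481104 -0.14837358  2.91416233]
```

View pics/s4.png

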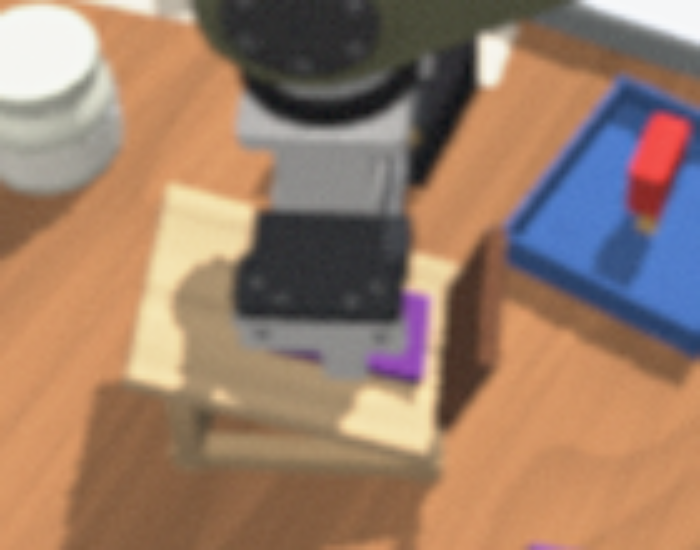

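Request:
{"op": "step_arm", "data": {
  "series": [0, 0, 0, 0, 0.25, 0, 0, 0, 0, 0.25, 0, 0, 0, 0, 0.25, 0, 0, 0.5, 0, 0.6, 0, 0, 0, 0, 0.6, 0, 0, 0, 0, 0.6, 0, 0, 0, 0, 0.6, -1.7, -0.8, -0.7, 0, 0.6, -1.7, -0.8, -0.7, 0, 0.6, -1.7, -0.8, -0.7, 0, 0.6, -1.7, -0.8, -0.7, 0, 0.6, 0, 0, 0, 0, 0.6],
  "squeeze": 5
}}

```text
clock: 17.58
eef_pos: [532.7, 283.6, 76.1]
eef_rot: [-3.142, 0.0, 0.43]
wrist_force: [-0.4, -0.8, -1.0]
finger_gap: 47.8
finger_force: 5.1
```

Request:
{"op": "step_arm", "data": {
  "series": [-1.3, -0.6, -0.6, 0, 0.6, -1.3, -0.6, -0.6, 0, 0.6, 0, 0, 0, 0, 0.6]
}}

```text
clock: 17.95
eef_pos: [531.4, 282.6, 75.9]
eef_rot: [3.141, -0.004, 0.43]
wrist_force: [7.0, 1.4, 1.9]
finger_gap: 48.3
finger_force: 5.0
```

Request:
{"op": "step_arm", "data": {
  "series": [0, 0, 0, 0, 0.2, 0, 0, 0, 0, 0, 0, 0, 2, 0, 0, 0, 0, 20, 0, 0, 0, 0, 30, 0, 0, 0, 0, 30, 0, 0, 7, -25, 0, -0.046, 0, 7, -33, 0, -0.046, 0, 7, -33, 0, -0.046, 0, 7, -33, 0, -0.046, 0, 7, -33, 0, -0.046, 0, 7, -33, 0, -0.046, 0, 7, -33, 0, -0.046, 0, 7, -33, 0, -0.046, 0, 7, -33, 0, -0.046, 0, 7, -33, 0, -0.046, 0, 0, 0, 0, 0, 0]
}}

```text
clock: 20.08
eef_pos: [600.3, -41.3, 156.8]
eef_rot: [3.142, 0.0, -0.033]
wrist_force: [0.4, -0.5, -1.3]
finger_gap: 94.3
finger_force: 0.0
```

```bash
cat >> m.py <<'E'
O=np.array([502,270,33.5]);X=np.array([.844,.387,.371]);Z=np.array([-.337,-.155,.929]);Y=np.cross(Z,X)
def rack(lo,hi,n='top'):
    p,d=manip.camera(n); hsv=cv2.cvtColor(p,cv2.COLOR_BGR2HSV); m=cv2.inRange(hsv,lo,hi)
    C=cloud(n,d); L=(C-O)@np.c_[X,Y,Z]
    m[(abs(L[...,0]-55)>75)|(abs(L[...,1])>60)|(L[...,2]<-8)|(L[...,2]>70)]=0
    m=cv2.morphologyEx(m,cv2.MORPH_OPEN,np.ones((3,3),np.uint8))
    Q=L[m>0]
    if len(Q)<50: print('none',len(Q)); return
    r=cv2.minAreaRect(Q[:,:2].astype(np.float32)); A=np.c_[Q[:,:2]-Q[:,:2].mean(0),np.ones(len(Q))]; f=np.linalg.lstsq(A,Q[:,2],rcond=None)[0]
    pc=np.percentile(Q[:,:2],[1,99],axis=0)
    print(n,'rack xy c',pc.mean(0).round(1),'ext',(pc[1]-pc[0]).round(1),'ang',round(r[2],1),'topz',f[2].round(1),'tilt',f[:2].round(3),'n',len(Q))
E
python3 - <<'E'
from m import *
for n in('top','side'): rack(*HS['violet'],n)
s=manip.read_state(); print(s['eef_pos'],s['eef_rot'])
p,d=manip.camera('top');tiles(p,d)
hsv=cv2.cvtColor(p,cv2.COLOR_BGR2HSV); C=cloud('top',d)
# plywood plane in current rack frame
m=cv2.inRange(hsv,(12,80,100),(24,190,255)); L=(C-O)@np.c_[X,Y,Z]
k=(m>0)&(abs(L[...,0]-72)<80)&(abs(L[...,1])<62)&(abs(L[...,2])<8)
Q=L[k]; print('ply',np.percentile(Q,[1,99],axis=0).round(1),np.median(Q[:,2]))
A=np.c_[Q[:,:2],np.ones(len(Q))]; print(np.linalg.lstsq(A,Q[:,2],rcond=None)[0].round(3))
E
```

```text
top rack xy c [38.7 -0.7] ext [74.2 45.7] ang 88.9 topz 9.6 tilt [ 0.    -0.004] n 540
side rack xy c [38.7  1.2] ext [73.8 45.7] ang 89.1 topz 7.0 tilt [-0.004 -0.016] n 519
[600.04090099 -39.29913783 156.85319468] [-3.14139912e+00  3.92626716e-04 -3.00563413e-02]
amber [384. 194.] z 40.2 c [ 600.2 -182.1   38. ] LxW [23.5 74.6] yaw -0.049
violet [205. 220.] z 57.6 c [535.3 286.1  38. ] LxW [47.8 78.5] yaw 0.438
cobalt [429. 248.] z 38.9 c [ 458.2 -288.6   38. ] LxW [48.2 76.2] yaw 0.149
ruby [ 67. 348.] z 10.6 c [220.2 621.4  38. ] LxW [ 48.9 196.1] yaw 0.14
ply [[ -1.9 -54.3  -4.6]
 [143.6  54.1   7. ]] 1.5718608042163211
[-0.    -0.005  1.523]
```

Request:
{"op": "step_arm", "data": {
  "series": [1, -1, -20, 0, 0, 0, 0, -30, 0, 0, 0, 0, -25, 0, 0, 0, 0, -15, 0, 0, 0, 0, -7, 0, 0, 0, 0, -3, 0, 0, 0, 0, 0, 0, 0.4, 0, 0, 0, 0, 0.6, 0, 0, 0, 0, 0.6, 0, 0, 0, 0, 0.6, 0, 0, 0, 0, 0.6, 0, 0, 0, 0, 0.6, 0, 0, 0, 0, 0.6],
  "squeeze": 10
}}

```text
clock: 21.85
eef_pos: [601.3, -40.6, 57.0]
eef_rot: [3.142, -0.0, -0.03]
wrist_force: [0.3, 0.1, 1.8]
finger_gap: 47.9
finger_force: 10.0
```

Request:
{"op": "step_arm", "data": {
  "series": [0, 0, 10, 0, 0.6, 0, 0, 25, 0, 0.6, 0, 0, 30, 0, 0.6, 0, 10, 35, 0, 0.6, -6, 32, 0, 0.046, 0.6, -6, 32, 0, 0.046, 0.6, -6, 32, 0, 0.046, 0.6, -6, 32, 0, 0.046, 0.6, -7, 32, 0, 0.046, 0.6, -7, 32, 0, 0.046, 0.6, -7, 32, 0, 0.046, 0.6, -7, 32, 0, 0.046, 0.6, -7, 32, 0, 0.046, 0.6, -7, 28, 0, 0.046, 0.6, 0, 0, 0, 0, 0.6, 0, 0, 0, 0, 0.6]
}}

```text
clock: 23.85
eef_pos: [535.4, 284.9, 157.2]
eef_rot: [3.141, -0.0, 0.429]
wrist_force: [-0.2, -0.2, -1.0]
finger_gap: 47.9
finger_force: 10.0
```

Request:
{"op": "step_arm", "data": {
  "series": [0, 0, -20, 0, 0.6, 0, 0, -25, 0, 0.6, 0, 0, -8, 0, 0.6, 0, 0, -3, 0, 0.6, 0, 0, -3, 0, 0.6, 0, 0, -3, 0, 0.6, 0, 0, -3, 0, 0.6, 0, 0, -2, 0, 0.6, 0, 0, -1, 0, 0.6, 0, 0, 0, 0, 0.6],
  "squeeze": 5
}}

```text
clock: 25.1
eef_pos: [535.2, 285.5, 89.0]
eef_rot: [-3.142, -0.0, 0.43]
wrist_force: [0.3, 0.2, -0.7]
finger_gap: 48.1
finger_force: 5.0
```

Request:
{"op": "step_arm", "data": {
  "series": [0, 0, -1.5, 0, 0.6, 0, 0, -1, 0, 0.6, 0, 0, 0, 0, 0.6]
}}

```text
clock: 25.48
eef_pos: [535.2, 285.5, 86.3]
eef_rot: [-3.142, 0.0, 0.43]
wrist_force: [-0.0, -0.0, 0.7]
finger_gap: 47.9
finger_force: 5.0
```

Request:
{"op": "step_arm", "data": {
  "series": [0, 0, 0, 0, 0.25, 0, 0, 0, 0, 0.25, 0, 0, 0, 0, 0.25, 0, 0, 0.5, 0, 0.6, 0, 0, 0, 0, 0.6, 0, 0, 0, 0, 0.6, 0, 0, 0, 0, 0.6, -1.7, -0.8, -0.7, 0, 0.6, -1.7, -0.8, -0.7, 0, 0.6, -1.7, -0.8, -0.7, 0, 0.6, -1.3, -0.6, -0.6, 0, 0.6, 0, 0, 0, 0, 0.6]
}}

```text
clock: 26.98
eef_pos: [528.9, 282.5, 84.4]
eef_rot: [-3.142, -0.0, 0.43]
wrist_force: [0.7, 0.1, -1.0]
finger_gap: 47.8
finger_force: 5.0
```

Request:
{"op": "step_arm", "data": {
  "series": [-1.3, -0.6, -0.6, 0, 0.6, 0, 0, 0, 0, 0.6]
}}

```text
clock: 27.22
eef_pos: [528.4, 281.9, 84.3]
eef_rot: [3.141, -0.003, 0.43]
wrist_force: [5.9, -0.3, 1.4]
finger_gap: 47.7
finger_force: 5.0
```

Request:
{"op": "step_arm", "data": {
  "series": [0, 0, 0, 0, 0.2, 0, 0, 0, 0, 0, 0, 0, 3, 0, 0, 0, 0, 20, 0, 0, 0, 0, 30, 0, 0, 0, 0, 30, 0, 0, 5, -33, 0, -0.025, 0, 5, -33, 0, -0.025, 0, 5, -33, 0, -0.025, 0, 5, -33, 0, -0.025, 0, 5, -33, 0, -0.025, 0, 5, -33, 0, -0.025, 0, 5, -33, 0, -0.025, 0, 5, -33, 0, -0.025, 0, 5, -33, 0, -0.025, 0, 5, -33, 0, -0.025, 0, 5, -33, 0, -0.025, 0, 5, -33, 0, -0.025, 0, 6, -33, 0, -0.025, 0, 6, -20, 0, -0.022, 0]
}}

```text
clock: 29.72
eef_pos: [599.6, -168.5, 166.7]
eef_rot: [-3.142, 0.0, 0.081]
wrist_force: [-0.3, 0.5, -0.5]
finger_gap: 94.2
finger_force: 0.0
```

Run:
```python
from m import *
for n in('top','side'): rack(*HS['turq'],n); rack(*HS['violet'],n)
s=manip.read_state(); print(s['eef_pos'],s['eef_rot'])
p,d=manip.camera('side');tiles(p,d,'side');tiles(*manip.camera('top'))
```

```text
top rack xy c [38.6  0.1] ext [74.8 46.5] ang 0.9 topz 17.3 tilt [-0.015 -0.041] n 558
none 0
side rack xy c [39.3  1.4] ext [75.  47.2] ang 88.3 topz 14.9 tilt [-0.003 -0.023] n 560
none 0
[ 599.47320129 -166.48636108  166.4597563 ] [-3.14122334e+00  3.74272976e-04  8.32524705e-02]
turq [255. 264.] z 62.6 c [538.3 270.7  38. ] LxW [52.9 84.3] yaw 0.162
amber [305. 155.] z 36.5 c [ 599.9 -161.9   38. ] LxW [47.9 75.6] yaw 0.066
amber [552. 140.] z -0.9 c [-104.8 -628.2   38. ] LxW [ 47.8 290.7] yaw -1.562
cobalt [360. 147.] z 37.5 c [ 458.3 -283.    38. ] LxW [46.2 69.4] yaw 0.134
turq [204. 221.] z 64.1 c [533.7 287.2  38. ] LxW [49.  79.5] yaw 0.442
amber [120. 414.] z 0.3 c [ 63.9 483.5  38. ] LxW [41.6 83.7] yaw 1.055
ruby [ 67. 348.] z 11.0 c [220.2 621.2  38. ] LxW [ 49.6 196.1] yaw 0.141
```

Request:
{"op": "step_arm", "data": {
  "series": [1, -1, -25, 0, 0, 0, 0, -30, 0, 0, 0, 0, -29, 0, 0, 0, 0, -15, 0, 0, 0, 0, -7, 0, 0, 0, 0, -3.5, 0, 0, 0, 0, 0, 0, 0.4, 0, 0, 0, 0, 0.6, 0, 0, 0, 0, 0.6, 0, 0, 0, 0, 0.6, 0, 0, 0, 0, 0.6, 0, 0, 0, 0, 0.6, 0, 0, 0, 0, 0.6],
  "squeeze": 10
}}

```text
clock: 31.65
eef_pos: [600.5, -168.2, 57.2]
eef_rot: [3.142, -0.0, 0.083]
wrist_force: [-1.3, -0.7, 0.7]
finger_gap: 47.8
finger_force: 10.0
```

Request:
{"op": "step_arm", "data": {
  "series": [0, 0, 10, 0, 0.6, 0, 0, 25, 0, 0.6, 0, 0, 30, 0, 0.6, -2, 24, 40, 0.011, 0.6, -5, 33, 0, 0.026, 0.6, -5, 33, 0, 0.026, 0.6, -5, 33, 0, 0.026, 0.6, -5, 33, 0, 0.026, 0.6, -5, 33, 0, 0.026, 0.6, -5, 33, 0, 0.026, 0.6, -5, 33, 0, 0.026, 0.6, -5, 33, 0, 0.026, 0.6, -5, 33, 0, 0.026, 0.6, -5, 33, 0, 0.026, 0.6, -5, 33, 0, 0.026, 0.6, -5, 33, 0, 0.026, 0.6, -6, 32, 0, 0.024, 0.6, 0, 0, 0, 0, 0.6, 0, 0, 0, 0, 0.6]
}}

```text
clock: 34.02
eef_pos: [532.6, 283.4, 162.4]
eef_rot: [3.141, -0.0, 0.429]
wrist_force: [-0.6, -0.8, -1.3]
finger_gap: 47.6
finger_force: 10.0
```

Request:
{"op": "step_arm", "data": {
  "series": [0, 0, -20, 0, 0.6, 0, 0, -25, 0, 0.6, 0, 0, -8, 0, 0.6, 0, 0, -3, 0, 0.6, 0, 0, -3, 0, 0.6, 0, 0, -3, 0, 0.6, 0, 0, -3, 0, 0.6, 0, 0, -2, 0, 0.6, 0, 0, -1, 0, 0.6, 0, 0, 0, 0, 0.6],
  "squeeze": 5
}}

```text
clock: 35.28
eef_pos: [532.5, 283.9, 94.1]
eef_rot: [-3.142, 0.0, 0.43]
wrist_force: [1.1, -0.1, -0.4]
finger_gap: 47.8
finger_force: 5.0
```

Request:
{"op": "step_arm", "data": {
  "series": [0, 0, -0.5, 0, 0.6, 0, 0, 0, 0, 0.25, 0, 0, 0, 0, 0.25, 0, 0, 0, 0, 0.25, 0, 0, 0.5, 0, 0.6, 0, 0, 0, 0, 0.6, 0, 0, 0, 0, 0.6, 0, 0, 0, 0, 0.6, -1.7, -0.8, -0.7, 0, 0.6, -1.7, -0.8, -0.7, 0, 0.6, -1.7, -0.8, -0.7, 0, 0.6, -1.3, -0.6, -0.6, 0, 0.6, -0.8, -0.4, -0.4, 0, 0.6, 0, 0, 0, 0, 0.6]
}}

```text
clock: 37.02
eef_pos: [526.4, 280.6, 91.9]
eef_rot: [3.141, -0.003, 0.43]
wrist_force: [5.2, 1.4, 2.0]
finger_gap: 47.8
finger_force: 5.0
```

Request:
{"op": "step_arm", "data": {
  "series": [0, 0, 0, 0, 0.2, 0, 0, 0, 0, 0, 0, 0, 3, 0, 0, 0, 0, 20, 0, 0, 0, 0, 30, 0, 0, -4, -30, 15, -0.02, 0, -5, -41, 0, -0.02, 0, -5, -41, 0, -0.02, 0, -5, -41, 0, -0.02, 0, -5, -41, 0, -0.02, 0, -5, -41, 0, -0.02, 0, -5, -41, 0, -0.02, 0, -5, -41, 0, -0.02, 0, -5, -41, 0, -0.02, 0, -5, -41, 0, -0.02, 0, -5, -41, 0, -0.02, 0, -5, -41, 0, -0.02, 0, -5, -41, 0, -0.02, 0, -4, -41, 0, -0.02, 0, 0, 0, 0, 0, 0]
}}

```text
clock: 39.52
eef_pos: [456.7, -284.5, 159.0]
eef_rot: [3.142, 0.0, 0.147]
wrist_force: [-0.2, 0.7, 0.1]
finger_gap: 93.7
finger_force: 0.0
```

Run:
```python
from m import *
for n in('top','side'): rack((10,170,90),(22,255,255),n)
s=manip.read_state(); print(s['eef_pos'],s['eef_rot'])
p,d=manip.camera('side');tiles(p,d,'side');tiles(*manip.camera('top'))
cv2.imwrite('pics/s5.png',p[60:330,150:450])
```

```text
top rack xy c [38.7  1.2] ext [74.  50.2] ang 0.2 topz 24.7 tilt [-0.006 -0.094] n 580
none 0
[ 457.17893787 -282.25097204  158.95275311] [-3.14113707e+00  2.50178451e-04  1.49442630e-01]
amber [554. 144.] z 0.2 c [-111.1 -612.9   38. ] LxW [ 32.8 285.6] yaw -1.562
cobalt [360. 147.] z 37.4 c [ 458.3 -283.    38. ] LxW [46.2 69.4] yaw 0.134
amber [134. 415.] z 1.3 c [ 61.5 448.4  38. ] LxW [ 63.8 171.2] yaw 1.144
ruby [ 67. 348.] z 10.2 c [220.2 621.2  38. ] LxW [ 49.6 196.1] yaw 0.141
```

View pics/s5.png

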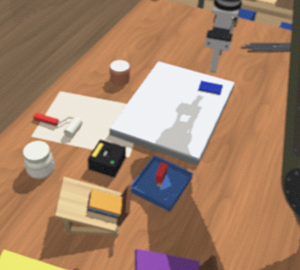

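Request:
{"op": "step_arm", "data": {
  "series": [1, -5, -25, 0, 0, 0, 0, -30, 0, 0, 0, 0, -21, 0, 0, 0, 0, -15, 0, 0, 0, 0, -7, 0, 0, 0, 0, -3.5, 0, 0, 0, 0, 0, 0, 0.4, 0, 0, 0, 0, 0.6, 0, 0, 0, 0, 0.6, 0, 0, 0, 0, 0.6, 0, 0, 0, 0, 0.6, 0, 0, 0, 0, 0.6, 0, 0, 0, 0, 0.6],
  "squeeze": 10
}}

```text
clock: 41.35
eef_pos: [458.4, -287.6, 57.6]
eef_rot: [3.141, -0.0, 0.15]
wrist_force: [-0.2, -0.2, 1.0]
finger_gap: 47.5
finger_force: 10.0
```

Request:
{"op": "step_arm", "data": {
  "series": [0, 0, 10, 0, 0.6, 0, 0, 25, 0, 0.6, 0, 0, 30, 0, 0.6, 4, 25, 40, 0.02, 0.6, 5, 42, 0, 0.02, 0.6, 5, 42, 0, 0.02, 0.6, 5, 42, 0, 0.02, 0.6, 5, 42, 0, 0.02, 0.6, 5, 42, 0, 0.02, 0.6, 5, 42, 0, 0.02, 0.6, 5, 42, 0, 0.02, 0.6, 5, 42, 0, 0.02, 0.6, 5, 42, 0, 0.02, 0.6, 5, 42, 0, 0.02, 0.6, 5, 42, 0, 0.02, 0.6, 6, 42, 0, 0.02, 0.6, 6, 42, 0, 0.02, 0.6, 0, 0, 0, 0, 0.6, 0, 0, 0, 0, 0.6]
}}

```text
clock: 43.72
eef_pos: [529.1, 283.1, 162.7]
eef_rot: [3.141, 0.0, 0.43]
wrist_force: [-1.3, -0.1, -1.3]
finger_gap: 47.7
finger_force: 10.0
```

Descend to about 101.

Request:
{"op": "step_arm", "data": {
  "series": [0.5, 0, -20, 0, 0.6, 0, 0, -20, 0, 0.6, 0, 0, -6, 0, 0.6, 0, 0, -3, 0, 0.6, 0, 0, -3, 0, 0.6, 0, 0, -3, 0, 0.6, 0, 0, -3, 0, 0.6, 0, 0, -2, 0, 0.6, 0, 0, -1, 0, 0.6, 0, 0, 0, 0, 0.6],
  "squeeze": 5
}}

```text
clock: 44.98
eef_pos: [529.8, 283.5, 101.5]
eef_rot: [-3.142, 0.0, 0.43]
wrist_force: [0.3, -0.0, -1.1]
finger_gap: 48.0
finger_force: 5.0
```

Request:
{"op": "step_arm", "data": {
  "series": [0, 0, -0.5, 0, 0.6, 0, 0, 0, 0, 0.25, 0, 0, 0, 0, 0.25, 0, 0, 0, 0, 0.25, 0, 0, 0.5, 0, 0.6, 0, 0, 0, 0, 0.6, 0, 0, 0, 0, 0.6, 0, 0, 0, 0, 0.6, -1.7, -0.8, -0.7, 0, 0.6, -1.7, -0.8, -0.7, 0, 0.6, -1.7, -0.8, -0.7, 0, 0.6, -1.3, -0.6, -0.6, 0, 0.6, -0.8, -0.4, -0.4, 0, 0.6, 0, 0, 0, 0, 0.6]
}}

```text
clock: 46.72
eef_pos: [523.8, 280.2, 99.3]
eef_rot: [3.141, -0.004, 0.43]
wrist_force: [6.5, 0.2, 1.6]
finger_gap: 48.0
finger_force: 5.0
```

Contact. Release, retreat clear of the views.

Request:
{"op": "step_arm", "data": {
  "series": [0, 0, 0, 0, 0.2, 0, 0, 0, 0, 0, 0, 0, 3, 0, 0, 0, 0, 20, 0, 0, 0, 0, 30, 0, 0, -5, -30, 15, 0, 0, -5, -40, 0, 0, 0, -5, -40, 0, 0, 0, -5, -40, 0, 0, 0, -5, -40, 0, 0, 0, -5, -40, 0, 0, 0, -5, -40, 0, 0, 0, -5, -40, 0, 0, 0, -5, -40, 0, 0, 0, -5, -40, 0, 0, 0, -5, -40, 0, 0, 0, -5, -40, 0, 0, 0, 0, 0, 0, 0, 0]
}}

```text
clock: 48.98
eef_pos: [462.1, -191.8, 166.5]
eef_rot: [3.142, 0.0, 0.427]
wrist_force: [0.3, -0.5, 0.1]
finger_gap: 94.1
finger_force: 0.0
```

Run:
```python
from m import *
for n in('top','side'): rack(*HS['cobalt'],n)
p,d=manip.camera('side'); t,_=manip.camera('top')
a=cv2.resize(p[200:310,180:360],(540,330),interpolation=cv2.INTER_CUBIC); b=cv2.resize(t[150:290,150:480],(540,229))
cv2.imwrite('pics/end.png',np.vstack([a,b]))
```

```text
top rack xy c [38.5  0.8] ext [74.7 46.3] ang 89.8 topz 33.3 tilt [-0.002 -0.022] n 567
side rack xy c [39.5  2.6] ext [75.3 46. ] ang 0.5 topz 31.0 tilt [-0.006 -0.006] n 542
```

View pics/end.png

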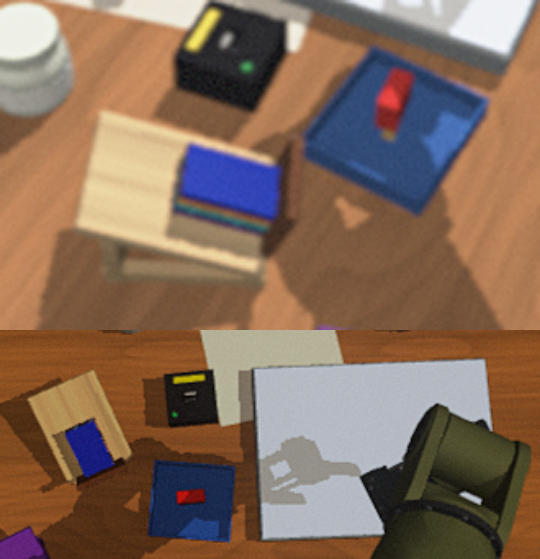

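```bash
python3 -c "
from cell import manip; print(manip.sign_off())"
```

```text
the job is handed in; nothing more can be done
None
```

The job is handed in: the plug is out and standing in the blue tray, and all four tiles found on the light pad (violet, turquoise, amber, cobalt, from bottom to top) are in one flat pile against the rack's backstop; the hand-in returned no verdict.

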